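# Rewind the ribbon cartridge and put it away

## Task

Turn the crank of the bench rewinder clockwise (seen from above) until its drag suddenly drops away, which tells that the ribbon inside is fully rewound and the cartridge unlocked, and stop there: more than about a quarter turn farther locks it again. Then lift the cartridge straight out, without tugging if it is still held, and set it down gently, upright and fully home, in the free hole of the storage rack. Do not squeeze the crank's knob hard, and leave the other things where they are.

Things in the scene. Friction and masses are not known exactly. Their poses are not given: they have to be found in the camera images.
- crank_knob (a point): The crank's knob: upright black plastic cylinder, 18 mm across, at the outer end of the flat steel crank arm, free to spin on its pin, so it can be led round pinched from above without turning the gripper. The point is on its axis, 116 mm above the table; the knob reaches from 94 to 130 mm, the arm's upper face is at 92 mm. A pinch of 30 N a finger is right; it breaks above some 60 N.
- crank_axis (a point): Point on the crank's upright turning axis, at the height of crank_knob; the knob runs round it at 48 mm radius. Winding (clockwise from above) against the drag takes some 7 to 13 N at the knob, for 0.4 to 1.6 turns: how far is not known beforehand nor seen. Then the drag falls within about 30 degrees to under 2 N. It is friction: feel it while turning forward, or just after a slow move.
- seat (a point): Centre of the cartridge's seat, a 34 mm square hole in the rewinder's top, 60 mm above the table, 147 mm from the crank's axis. It is hidden under the cartridge.
- cartridge_grip (a point): The loose cartridge (0.3 kg) in the rewinder's seat: round black case, 60 mm across, 30 mm high, with a white cylindrical grip, 26 mm across, 36 mm tall, on top. The point is the grip's centre, 48 mm above the case's underside; z is up. Below the case a steel stem with a 24 mm foot reaches 30 mm down. Locked, it can be raised 6 mm and no farther; unlocked, straight out.
- free_hole (a point): Centre of the mouth of the rack's free hole, in its top face, 45 mm above the table: 34 mm square, 38 mm deep, sides along the rack's. The rack is a fixed plywood block, 180 x 90 mm. Home, the cartridge's stem is in the hole and its case stands on the block, the grip's centre 48 mm above the mouth.
- spare_grip (a point): Grip centre of another cartridge of the same shape, which stands in the rack's other hole, 88 mm from the free one. To be left alone.
- tape_roll: A roll of packing tape lying flat, 96 mm in diameter, 48 mm high; origin in its underside. To be left alone.
- rewinder: Fixed grey steel box, 120 x 300 mm and 60 mm high, origin in its underside's centre, y along its length: crank axis at y = +95 mm, cartridge seat at y = -52 mm. When the drag falls away the cartridge is unlocked, and stays so for about a quarter turn more; beyond that it is locked again until the crank is turned back.
There are look-alikes about, which are no part of the job. There is more than one size of the part that bears free_hole; the job needs the middle-sized.

How it is judged:
By the outcome, as a careful person would: the job done as asked, in the order asked, and still so for the second after the job is handed in, with the robot touching nothing.
It also fails if it takes over 72 s, if anything falls off the work surface, if the arm or the gripper's body presses on something with over 40 N, if the wrist force passes 120 N, or if a joint passes its speed limit or range.

## Robot

A 7-joint arm with a two-finger parallel gripper is mounted at the origin on the work surface. World frame = base frame: x ahead of the robot, y to its left, z up, the work surface at z = 0. Lengths are in m, angles in rad, forces in N, time in s.
With the tool pointing down it reaches from about 0.4 to 0.85 m from the base axis. Payload 10.4 kg.
Tool frame: the origin (TCP) lies at the very end of the fingers, on their centre line; the grasp point (between the pads) lies 19 mm behind it; z points along the fingers, y is the line along which they close (so a half turn about z gives the same grasp; the last joint's range is limited). The gripper opens to 85 mm and grips with 20 to 120 N. Pads are 22 mm wide; open, the fingers measure 114 mm over their backs; the gripper's body (76 mm by 85 mm) begins 54 mm behind the grasp point. The pads swing forward as they close: fully open they stand 13 mm farther back than shut.
Start: joints at [-1.308, 0.332, -0.065, 1.46, 0.022, 1.35, -0.088], TCP at [0.176, 0.6, 0.231] pointing down, gripper open.
Joint ranges: [-2.6, 2.6], [-0.5, 2.12], [-1.47, 1.34], [0.16, 2.42], [-1.27, 4.41], [0.06, 2.06], [-2.6, 2.6]. Speed limits (rad/s): [2.22, 2.22, 2.79, 2.79, 3.14, 3.14, 3.14].

## Interface

Orientations are given as a rotation vector (axis times angle).
In Python, from cell import state, camera, job_done gives the robot as it stands.
- The arm moves only by the tool send_rows, never from a script. Its argument "rows" is a list that holds one entry, the list of rows, each a list of 7 numbers: the shift along the tool's x, y, z in units of 50 mm (1.0 is 50 mm), then the turn, a rotation vector about the tool's x, y, z in units of 5 degrees (1.0 is 5 degrees), then the gripper's target within -1 to 1 (fully open at 1, half-way at 0, shut at -1). In form: [[[x, y, z, rx, ry, rz, fingers], ...]]. A call has 1 to 10 rows; each row shifts and turns the commanded pose from where the row before left it, along the tool's axes as they then stand; what a row does not reach is not made up. A row lasts 1/10 s, in which the tool goes at most 50 mm and 8.59 degrees, less where a joint would pass 70% of its speed; a pose out of reach is approached as far as the arm can. A call is refused whole if a number of a shift passes 1 or a number of a turn 1, either way. A call with a gripper value outside its range is refused whole. The fingers move at their own pace and stop on an object; the grip force is fixed at half the most. Time passes only in rows, so rows that do not move let the fingers close. It gives the time, the measured TCP pose, the force, the opening and the grip force at its end, in the units of the state.
- state(): the state, without advancing time (a new reading comes with each control period).
- camera(name): name is "side" or "top"; returns a dict with "pixels" (400x640x3 uint8, red, green, blue), "K" (3x3 intrinsics, pixels), "k1" (the pictures are not rectified: a ray, as slopes to the right and down, at radius r is drawn at 1 + k1 r^2 times it, then the intrinsics apply), "eye" and "attitude" of the camera in the world. Camera axes: x right, y up, looking along -z (the intrinsics and any distortion apply to the point x, -y, -z); pixel columns grow to the right and rows downward; lengths in m; the calibration is good to about 2 mm. A picture is of the moment at which its call begins. There is no depth.
- job_done(): hands the job in; it is judged then, once.
The state is a dict: "time": time; "q": joint angles; "joint_velocities": joint speeds; "tau": joint torques, N m; "tcp_pos": TCP position; "tool_rot": TCP orientation; "ft_force": force on the tool from outside, world axes, zero at the start; "torque": the same for the moment, N m; "finger_gap": opening from 0.0 (shut) to 1.0 (fully open); "finger_force": force on a finger pad.
Only numpy, scipy, OpenCV 4.12 (cv2) and the standard library are available. Lean on these libraries where they do the work, as an engineer would, in place of code of your own. Each camera call takes 0.05 s, during which the arm holds its last target. There are 200 camera calls.

## Working session

There is one attempt and no reset: what is moved stays moved. The work goes in short steps, Python scripts to look and compute and a tool call to move; the robot and the scene stay as the last step left them, time stands still between calls to the robot, and variables do not carry over. Pictures are saved under pics/ and viewed, at most 10 in all, crops included, and the job is handed in when it is done.

Besides the shell and the picture viewer there is one more tool, called in YAML: its name, and indented under it one key for each argument. send_rows: Moves the arm, as the interface text tells. Its arguments: {"type":"object","properties":{"rows":{"type":"array","items":{"type":"array","items":{"type":"array","items":{"type":"number"}}}}},"required":["rows"]}

```bash
mkdir -p pics
cat > h.py <<'E'
import numpy as np, cv2
from cell import state, camera, job_done
from scipy.spatial.transform import Rotation as R
def att(c):
    a=np.array(c["attitude"],float)
    return a if a.shape==(3,3) else (R.from_rotvec(a).as_matrix() if a.size==3 else R.from_quat(a).as_matrix())
def ray(c,u,v):
    K=np.array(c["K"]); p=cv2.undistortPoints(np.array([[[u,v]]],float),K,np.array([c["k1"],0,0,0.]))[0,0]
    return att(c)@np.array([p[0],-p[1],-1.])
def onz(c,u,v,z):
    d=ray(c,u,v); e=np.array(c["eye"]); return e+d*(z-e[2])/d[2]
def proj(c,P):
    p=att(c).T@(np.array(P)-c["eye"]); p=p*[1,-1,-1]
    return cv2.projectPoints(p[None],np.zeros(3),np.zeros(3),np.array(c["K"]),np.array([c["k1"],0,0,0.]))[0][0,0]
def snap(n,f):
    c=camera(n); cv2.imwrite(f"pics/{f}.png",c["pixels"][:,:,::-1]); np.save(f"pics/{f}.npy",c,allow_pickle=True); return c
def load(f): return np.load(f"pics/{f}.npy",allow_pickle=True).item()
E
python3 - <<'E'
from h import *
for n in("top","side"):
    c=snap(n,n+"0"); print(n,c["K"],c["k1"],c["eye"],c["attitude"])
print(state())
E
```

```text
top [[386.04893831   0.         319.23409262]
 [  0.         386.04893831 198.4180529 ]
 [  0.           0.           1.        ]] -0.08597743368713791 [ 0.39046949 -0.0695685   1.09036372] [ 0.05035292 -0.0724031  -1.55253814]
side [[366.12576797   0.         326.19201537]
 [  0.         366.12576797 200.19661697]
 [  0.           0.           1.        ]] -0.0786255949373333 [0.28076378 0.52181001 0.75967702] [ 0.17371643 -1.07003382 -2.63020117]
{'time': 0.1, 'q': array([-1.30759846,  0.33281585, -0.06470177,  1.46082556,  0.0216041 ,
        1.34988918, -0.08846239]), 'joint_velocities': array([ 0.0002146 , -0.00206372, -0.00017118, -0.00167948,  0.00081179,
        0.00116575,  0.00012334]), 'tau': array([ 2.89356722e-03, -6.26754284e+01,  5.00311505e-02, -3.92416370e+01,
        1.63345429e-02,  7.24666039e-03, -4.24088080e-05]), 'tcp_pos': array([0.17611424, 0.5993419 , 0.23060618]), 'tool_rot': array([-4.47295505e-01, -3.10946557e+00,  1.94240072e-03]), 'ft_force': array([1.0214885 , 0.47974761, 0.26504184]), 'torque': array([-0.01015895,  0.06713883,  0.02040329]), 'finger_force': 0.0, 'finger_gap': 1.000178126542775}
```

View pics/top0.png

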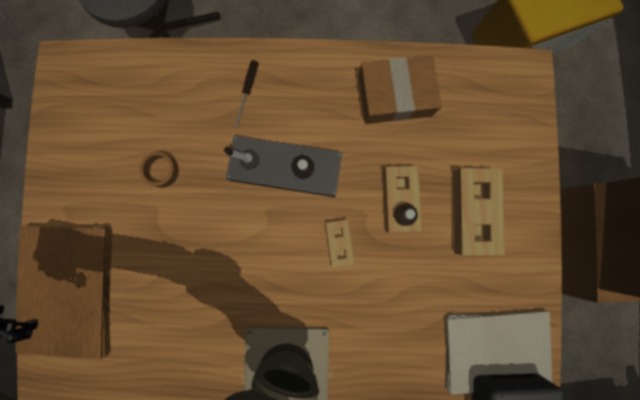

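View pics/side0.png

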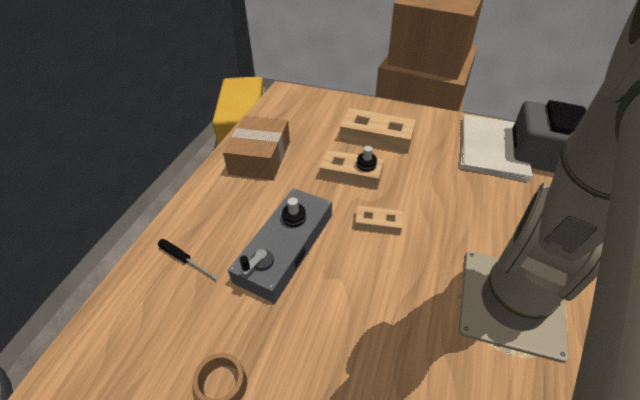

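The top view shows the rewinder at about (285,165), with its crank knob at (229,151) and the cartridge at (302,165). There are three racks: small at (340,242), middle at (403,198) with the spare at (405,214) and its free hole at (403,183), and large at (480,210). The middle one fits: it is the middle size and holds the spare. I'll confirm this in one crop and measure.

Run:
```python
from h import *
t=load("top0");s=load("side0")
a=cv2.resize(t["pixels"][130:240,215:435],None,fx=3.6,fy=3.6,interpolation=cv2.INTER_CUBIC)
cv2.imwrite("pics/crop1.png",cv2.convertScaleAbs(a[:,:,::-1],alpha=1.6))
b=cv2.resize(s["pixels"][130:300,220:400],None,fx=3.5,fy=3.5,interpolation=cv2.INTER_CUBIC)
cv2.imwrite("pics/crop2.png",cv2.convertScaleAbs(b[:,:,::-1],alpha=1.4))
def blobs(c,m,lo):
    n,l,st,ce=cv2.connectedComponentsWithStats(m.astype(np.uint8))
    return [(st[i].tolist(),ce[i].round(1).tolist()) for i in range(1,n) if st[i,4]>lo]
for nm,c,(x0,y0,x1,y1) in(("top",t,(215,130,435,240)),("side",s,(220,130,400,300))):
    h=cv2.cvtColor(c["pixels"],cv2.COLOR_RGB2HSV).astype(int); m=np.zeros(h.shape[:2],bool); m[y0:y1,x0:x1]=1
    print(nm,"white",blobs(c,m&(h[:,:,2]>130)&(h[:,:,1]<60),8))
    print(nm,"black",blobs(c,m&(h[:,:,2]<30),8))
    g=m&(h[:,:,1]<70)&(h[:,:,2]>30)
    if nm=="top":
        g=m&(h[:,:,1]<90); n,l,st,ce=cv2.connectedComponentsWithStats(g.astype(np.uint8)); i=1+np.argmax(st[1:,4])
        ys,xs=np.where(l==i); r=cv2.minAreaRect(np.c_[xs,ys].astype(np.float32)); print(r)
        for p in cv2.boxPoints(r): print(p.round(1),onz(c,*p,0.06).round(4))
```

```text
top white [([299, 161, 7, 7, 43], [302.1, 164.0]), ([407, 211, 7, 7, 42], [409.9, 213.8])]
top black []
((283.63238525390625, 165.49072265625), (110.6941146850586, 44.94117736816406), 8.797411918640137)
[225.5 179.2] [0.5188 0.1699 0.06  ]
[232.4 134.8] [0.6409 0.1559 0.06  ]
[341.8 151.7] [ 0.5994 -0.1423  0.06  ]
[334.9 196.2] [ 0.4783 -0.1253  0.06  ]
side white [([233, 130, 49, 12, 404], [257.4, 134.9]), ([364, 145, 9, 7, 43], [367.8, 148.1]), ([287, 197, 11, 8, 73], [292.2, 200.6]), ([249, 249, 18, 20, 149], [257.2, 257.0])]
side black [([358, 155, 18, 16, 148], [365.4, 163.0]), ([283, 205, 22, 18, 201], [292.9, 215.6]), ([285, 223, 17, 4, 30], [292.4, 224.6]), ([295, 251, 10, 16, 53], [299.1, 257.9]), ([241, 257, 8, 13, 76], [244.5, 263.4])]
```

View pics/crop1.png

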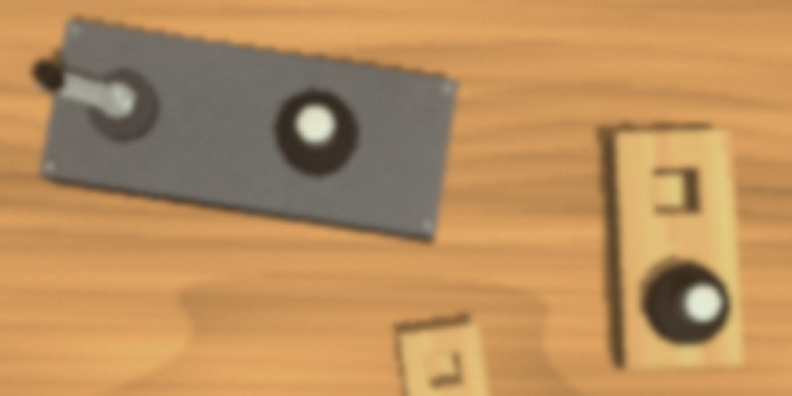

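View pics/crop2.png

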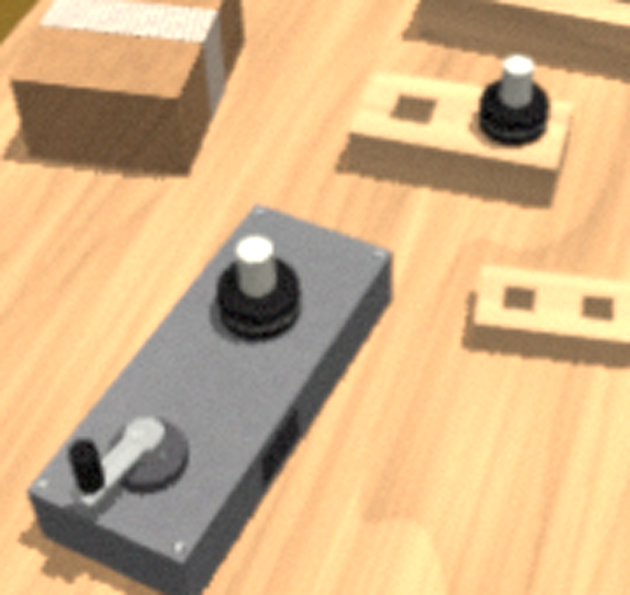

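The crop confirms the scene. The rack with one spare (white top at crop (703,302)) and one free hole (crop (676,190)) is the middle-sized one of three. The crank knob is at crop (47,73), the hub at (122,98) and the cartridge grip at (316,124).

Run:
```python
from h import *
t=load("top0");s=load("side0")
T=lambda x,y,z: onz(t,215+(x+.5)/3.6-.5,130+(y+.5)/3.6-.5,z)
S=lambda x,y,z: onz(s,220+(x+.5)/3.5-.5,130+(y+.5)/3.5-.5,z)
c=[T(*p,.06) for p in((73,18),(457,80),(432,240),(42,180))]
print("corners",np.round(c,4)); m=np.mean(c,0); d=(c[0]+c[3]-c[1]-c[2]);L=np.linalg.norm(d)/2;d/=np.linalg.norm(d)
print("len",L,"centre",m,"dir",d,"axis",m+d*.095,"seat",m-d*.052)
print("S corners",np.round([S(*p,.06) for p in((257,207),(391,257),(190,553),(34,495))],4))
print("knob top",T(47,73,.13),S(82,446,.13)); print("hub",T(122,98,.095),S(147,432,.095))
print("grip top",T(316,124,.126),onz(t,302.1,164,.126),S(254,244,.126))
print("hole",T(676,190,.045),S(414,107,.045))
print("spare",T(703,302,.111),onz(t,409.9,213.8,.111),S(517,65,.111))
r=[T(*p,.045) for p in((613,128),(730,128),(742,365),(622,367))];print("rack",np.round(r,4),np.mean(r,0))
```

```text
corners [[ 0.6415  0.149   0.06  ]
 [ 0.5991 -0.1418  0.06  ]
 [ 0.4779 -0.1246  0.06  ]
 [ 0.5177  0.1676  0.06  ]]
len 0.2944066244008528 centre [0.55903435 0.01255501 0.06      ] dir [0.1395496  0.99021508 0.        ] axis [0.57229156 0.10662544 0.06      ] seat [ 0.55177777 -0.03893618  0.06      ]
S corners [[ 0.5966 -0.1385  0.06  ]
 [ 0.4798 -0.1198  0.06  ]
 [ 0.5203  0.1624  0.06  ]
 [ 0.6335  0.1559  0.06  ]]
knob top [0.58476709 0.15095847 0.13      ] [0.58757517 0.15219254 0.13      ]
hub [0.57426538 0.10355671 0.095     ] [0.57014807 0.1084977  0.095     ]
grip top [ 0.55244506 -0.03860374  0.126     ] [ 0.55264292 -0.0378003   0.126     ] [ 0.55495998 -0.04128199  0.126     ]
hole [ 0.52081846 -0.3112288   0.045     ] [ 0.52056669 -0.31266172  0.045     ]
spare [ 0.43286048 -0.31536829  0.111     ] [ 0.43216305 -0.31532503  0.111     ] [ 0.43387766 -0.31424258  0.111     ]
rack [[ 0.5676 -0.2627  0.045 ]
 [ 0.5696 -0.3533  0.045 ]
 [ 0.3884 -0.3619  0.045 ]
 [ 0.3857 -0.2702  0.045 ]] [ 0.477817   -0.31202698  0.045     ]
```

The measurements agree: axis about (0.5725, 0.1065), knob (0.586, 0.152), grip (0.5525, -0.039) and hole (0.5207, -0.312). First I align the tool with the world axes (tool x = -X, y = +Y) and move above the knob.

send_rows:
  rows:
    - [[0,0,0,0,0,-0.82,0.1],[0,0,0,0,0,-0.82,0.1],[0,0,0,0,0,-0.82,0.1],[0,0,0,0,0,-0.82,0.1],[-0.5,-0.55,0,0,0,0,0.1],[-0.5,-0.55,0,0,0,0,0.1],[-0.5,-0.55,0,0,0,0,0.1],[-0.5,-0.55,0,0,0,0,0.1],[-0.5,-0.55,0,0,0,0,0.1],[-0.5,-0.55,0,0,0,0,0.1]]

```text
time: 1.1
tcp_pos: [0.327, 0.4333, 0.231]
tool_rot: [0.001, -3.141, 0.001]
ft_force: [0.3, 1.4, 0.8]
finger_gap: 0.549
finger_force: 0.0
```

send_rows:
  rows:
    - [[-0.5,-0.55,0,0,0,0,0],[-0.5,-0.55,0,0,0,0,0],[-0.5,-0.55,0,0,0,0,0],[-0.5,-0.55,0,0,0,0,0],[-0.5,-0.55,0,0,0,0,0],[-0.5,-0.55,0,0,0,0,0],[-0.5,-0.55,0,0,0,0,0],[-0.5,-0.55,0,0,0,0,0],[0,0,0,0,0,0,0],[0,0,0,0,0,0,0]]

```text
time: 2.1
tcp_pos: [0.5264, 0.2142, 0.2309]
tool_rot: [-0.002, -3.141, 0.0]
ft_force: [-0.5, 0.7, -0.4]
finger_gap: 0.5
finger_force: 0.0
```

send_rows:
  rows:
    - [[-0.4,-0.42,0.4,0,0,0,-0.1],[-0.4,-0.41,0.4,0,0,0,-0.1],[-0.39,-0.41,0.4,0,0,0,-0.1],[0,0,0.2,0,0,0,-0.1],[0,0,0,0,0,0,-0.1],[0,0,0,0,0,0,-0.1]]

```text
time: 2.7
tcp_pos: [0.5851, 0.1549, 0.1616]
tool_rot: [0.005, -3.141, -0.002]
ft_force: [-0.2, -0.8, -0.4]
finger_gap: 0.452
finger_force: 0.0
```

Run:
```python
from h import *
t=snap("top","t1");s=snap("side","s1")
a=cv2.resize(t["pixels"][120:200,200:300],(400,320),interpolation=cv2.INTER_CUBIC)
b=cv2.resize(s["pixels"][210:290,210:310],(400,320),interpolation=cv2.INTER_CUBIC)
cv2.imwrite("pics/c3.png",cv2.convertScaleAbs(np.hstack([a,b])[:,:,::-1],alpha=1.5))
st=state();print(st["tcp_pos"]); print(proj(s,st["tcp_pos"]),proj(s,[.586,.152,.13]),proj(s,[.586,.152,.116]))
```

```text
[0.58566003 0.15464168 0.16236871]
[240.71550067 248.91920114] [243.78419812 257.19831379] [244.86921627 261.05045856]
```

View pics/c3.png

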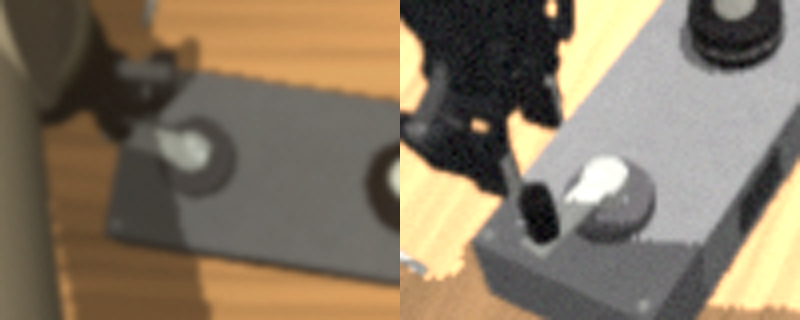

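The side crop shows the knob at crop (540,210), i.e. side pixel (245,262), just where I predicted, and below the fingers. Next I descend and close gently.

send_rows:
  rows:
    - [[0,-0.05,0.2,0,0,0,-0.1],[0,0,0.25,0,0,0,-0.1],[0,0,0.25,0,0,0,-0.1],[0,0,0.25,0,0,0,-0.1],[0,0,0.25,0,0,0,-0.1],[0,0,0,0,0,0,-0.3],[0,0,0,0,0,0,-0.45],[0,0,0,0,0,0,-0.5]]

```text
time: 3.6
tcp_pos: [0.5855, 0.1525, 0.1013]
tool_rot: [0.003, -3.141, -0.003]
ft_force: [-0.5, 5.4, -4.0]
finger_gap: 0.249
finger_force: 2.7
```

send_rows:
  rows:
    - [[0,0,0,0,0,0,-0.54],[0,0,0,0,0,0,-0.56],[0,0,0,0,0,0,-0.57]]

```text
time: 3.9
tcp_pos: [0.5855, 0.1539, 0.1015]
tool_rot: [-0.005, 3.142, 0.006]
ft_force: [-0.5, 10.7, -4.3]
finger_gap: 0.215
finger_force: 4.8
```

send_rows:
  rows:
    - [[0,0.04,0,0,0,0,-0.57],[0,0,0,0,0,0,-0.57],[0,0,0,0,0,0,-0.58]]

```text
time: 4.2
tcp_pos: [0.5859, 0.1542, 0.1017]
tool_rot: [-0.003, 3.141, 0.003]
ft_force: [-0.6, 7.3, -1.9]
finger_gap: 0.21
finger_force: 3.5
```

send_rows:
  rows:
    - [[0,0,0,0,0,0,-0.6],[0,0,0,0,0,0,-0.6]]

```text
time: 4.4
tcp_pos: [0.5859, 0.1543, 0.1018]
tool_rot: [-0.003, 3.141, 0.004]
ft_force: [-0.0, 7.3, -2.2]
finger_gap: 0.202
finger_force: 15.1
```

send_rows:
  rows:
    - [[0,0,0,0,0,0,-0.615],[0,0,0,0,0,0,-0.615]]

```text
time: 4.6
tcp_pos: [0.5859, 0.1543, 0.1018]
tool_rot: [-0.003, 3.141, 0.004]
ft_force: [-0.1, 6.6, -2.0]
finger_gap: 0.2
finger_force: 27.1
```

send_rows:
  rows:
    - [[0,0.03,0,0,0,0,-0.625],[0,0,0,0,0,0,-0.625]]

```text
time: 4.8
tcp_pos: [0.5859, 0.1544, 0.1018]
tool_rot: [-0.001, 3.141, 0.001]
ft_force: [-2.3, 3.8, 0.9]
finger_gap: 0.197
finger_force: 35.8
```

The knob is held at about 31–36 N a finger. Here is the table of 6° steps for the crank circle.

Run:
```python
import numpy as np
th=np.radians(74.6-6*np.arange(0,61)); p=.048*np.c_[-np.cos(th),np.sin(th)]/.05
q=np.round(p-p[0],2); d=np.diff(q,axis=0).round(2)
for i in range(0,60,5): print(i*6,"".join(f"[{a:g},{b:g},0,0,0,0,-0.62]," for a,b in d[i:i+5]))
```

```text
0 [-0.1,-0.03,0,0,0,0,-0.62],[-0.09,-0.04,0,0,0,0,-0.62],[-0.08,-0.05,0,0,0,0,-0.62],[-0.08,-0.06,0,0,0,0,-0.62],[-0.08,-0.07,0,0,0,0,-0.62],
30 [-0.07,-0.08,0,0,0,0,-0.62],[-0.05,-0.08,0,0,0,0,-0.62],[-0.05,-0.09,0,0,0,0,-0.62],[-0.04,-0.09,0,0,0,0,-0.62],[-0.03,-0.09,0,0,0,0,-0.62],
60 [-0.02,-0.1,0,0,0,0,-0.62],[-0.01,-0.1,0,0,0,0,-0.62],[0,-0.1,0,0,0,0,-0.62],[0.01,-0.1,0,0,0,0,-0.62],[0.02,-0.1,0,0,0,0,-0.62],
90 [0.03,-0.1,0,0,0,0,-0.62],[0.04,-0.09,0,0,0,0,-0.62],[0.05,-0.08,0,0,0,0,-0.62],[0.06,-0.08,0,0,0,0,-0.62],[0.07,-0.08,0,0,0,0,-0.62],
120 [0.08,-0.07,0,0,0,0,-0.62],[0.08,-0.05,0,0,0,0,-0.62],[0.09,-0.05,0,0,0,0,-0.62],[0.09,-0.04,0,0,0,0,-0.62],[0.09,-0.03,0,0,0,0,-0.62],
150 [0.1,-0.02,0,0,0,0,-0.62],[0.1,-0.01,0,0,0,0,-0.62],[0.1,0,0,0,0,0,-0.62],[0.1,0.01,0,0,0,0,-0.62],[0.1,0.02,0,0,0,0,-0.62],
180 [0.1,0.03,0,0,0,0,-0.62],[0.09,0.04,0,0,0,0,-0.62],[0.08,0.05,0,0,0,0,-0.62],[0.08,0.06,0,0,0,0,-0.62],[0.08,0.07,0,0,0,0,-0.62],
210 [0.07,0.08,0,0,0,0,-0.62],[0.05,0.08,0,0,0,0,-0.62],[0.05,0.08,0,0,0,0,-0.62],[0.04,0.1,0,0,0,0,-0.62],[0.03,0.09,0,0,0,0,-0.62],
240 [0.02,0.1,0,0,0,0,-0.62],[0.01,0.1,0,0,0,0,-0.62],[0,0.1,0,0,0,0,-0.62],[-0.01,0.1,0,0,0,0,-0.62],[-0.02,0.1,0,0,0,0,-0.62],
270 [-0.03,0.09,0,0,0,0,-0.62],[-0.04,0.1,0,0,0,0,-0.62],[-0.05,0.08,0,0,0,0,-0.62],[-0.06,0.08,0,0,0,0,-0.62],[-0.07,0.08,0,0,0,0,-0.62],
300 [-0.08,0.06,0,0,0,0,-0.62],[-0.08,0.06,0,0,0,0,-0.62],[-0.09,0.05,0,0,0,0,-0.62],[-0.09,0.04,0,0,0,0,-0.62],[-0.09,0.03,0,0,0,0,-0.62],
330 [-0.1,0.02,0,0,0,0,-0.62],[-0.1,0.01,0,0,0,0,-0.62],[-0.1,0,0,0,0,0,-0.62],[-0.1,-0.01,0,0,0,0,-0.62],[-0.1,-0.02,0,0,0,0,-0.62],
```

send_rows:
  rows:
    - [[-0.1,-0.03,0,0,0,0,-0.62],[-0.09,-0.04,0,0,0,0,-0.62],[-0.08,-0.05,0,0,0,0,-0.62],[-0.08,-0.06,0,0,0,0,-0.62],[-0.08,-0.07,0,0,0,0,-0.62]]

```text
time: 5.3
tcp_pos: [0.6049, 0.144, 0.1016]
tool_rot: [0.005, -3.136, -0.005]
ft_force: [-16.2, 8.3, 9.9]
finger_gap: 0.195
finger_force: 36.9
```

send_rows:
  rows:
    - [[-0.07,-0.08,0,0,0,0,-0.62],[-0.05,-0.08,0,0,0,0,-0.62],[-0.05,-0.09,0,0,0,0,-0.62],[-0.04,-0.09,0,0,0,0,-0.62],[-0.03,-0.09,0,0,0,0,-0.62]]

```text
time: 5.8
tcp_pos: [0.618, 0.1246, 0.1018]
tool_rot: [0.007, -3.139, -0.008]
ft_force: [-8.7, 14.7, 5.4]
finger_gap: 0.196
finger_force: 36.4
```

send_rows:
  rows:
    - [[-0.02,-0.1,0,0,0,0,-0.62],[-0.01,-0.1,0,0,0,0,-0.62],[0,-0.1,0,0,0,0,-0.62],[0.01,-0.1,0,0,0,0,-0.62],[0.02,-0.1,0,0,0,0,-0.62]]

```text
time: 6.3
tcp_pos: [0.6201, 0.1004, 0.1019]
tool_rot: [-0.008, 3.139, 0.01]
ft_force: [3.0, 18.0, -3.3]
finger_gap: 0.195
finger_force: 35.7
```

send_rows:
  rows:
    - [[0.03,-0.1,0,0,0,0,-0.62],[0.04,-0.09,0,0,0,0,-0.62],[0.05,-0.08,0,0,0,0,-0.62],[0.06,-0.08,0,0,0,0,-0.62],[0.07,-0.08,0,0,0,0,-0.62]]

```text
time: 6.8
tcp_pos: [0.6093, 0.0773, 0.1021]
tool_rot: [-0.006, 3.135, 0.007]
ft_force: [12.3, 14.3, -8.4]
finger_gap: 0.191
finger_force: 35.0
```

Run:
```python
from h import *
s=state();print(s["tcp_pos"],s["ft_force"],s["finger_force"])
```

```text
[0.60933753 0.07725003 0.10209108] [12.34515024 14.29190482 -8.42781444] 35.04397251235787
```

send_rows:
  rows:
    - [[0.08,-0.07,0,0,0,0,-0.62],[0.08,-0.05,0,0,0,0,-0.62],[0.09,-0.05,0,0,0,0,-0.62],[0.09,-0.04,0,0,0,0,-0.62],[0.09,-0.03,0,0,0,0,-0.62]]

```text
time: 7.3
tcp_pos: [0.5885, 0.0629, 0.1021]
tool_rot: [-0.002, 3.134, 0.003]
ft_force: [16.3, 8.8, -11.3]
finger_gap: 0.202
finger_force: 34.6
```

send_rows:
  rows:
    - [[0.1,-0.02,0,0,0,0,-0.62],[0.1,-0.01,0,0,0,0,-0.62],[0.1,0,0,0,0,0,-0.62],[0.1,0.01,0,0,0,0,-0.62],[0.1,0.02,0,0,0,0,-0.62]]

```text
time: 7.8
tcp_pos: [0.564, 0.061, 0.1021]
tool_rot: [0.0, 3.133, 0.0]
ft_force: [19.4, 2.2, -13.9]
finger_gap: 0.197
finger_force: 34.4
```

send_rows:
  rows:
    - [[0.1,0.03,0,0,0,0,-0.62],[0.09,0.04,0,0,0,0,-0.62],[0.08,0.05,0,0,0,0,-0.62],[0.08,0.06,0,0,0,0,-0.62],[0.08,0.07,0,0,0,0,-0.62]]

```text
time: 8.3
tcp_pos: [0.5426, 0.0709, 0.102]
tool_rot: [0.004, 3.134, -0.004]
ft_force: [17.8, -5.1, -11.5]
finger_gap: 0.196
finger_force: 34.5
```

send_rows:
  rows:
    - [[0.07,0.08,0,0,0,0,-0.62],[0.05,0.08,0,0,0,0,-0.62],[0.05,0.08,0,0,0,0,-0.62],[0.04,0.1,0,0,0,0,-0.62],[0.03,0.09,0,0,0,0,-0.62]]

```text
time: 8.8
tcp_pos: [0.5288, 0.0892, 0.1018]
tool_rot: [0.008, 3.139, -0.009]
ft_force: [3.9, -16.6, 1.2]
finger_gap: 0.194
finger_force: 36.0
```

send_rows:
  rows:
    - [[0.02,0.1,0,0,0,0,-0.62],[0.01,0.1,0,0,0,0,-0.62],[0,0.1,0,0,0,0,-0.62],[-0.01,0.1,0,0,0,0,-0.62],[-0.02,0.1,0,0,0,0,-0.62]]

```text
time: 9.3
tcp_pos: [0.5253, 0.1141, 0.1015]
tool_rot: [-0.008, -3.136, 0.01]
ft_force: [-16.1, -16.6, 18.2]
finger_gap: 0.196
finger_force: 37.7
```

send_rows:
  rows:
    - [[-0.03,0.09,0,0,0,0,-0.62],[-0.04,0.1,0,0,0,0,-0.62],[-0.05,0.08,0,0,0,0,-0.62],[-0.06,0.08,0,0,0,0,-0.62],[-0.07,0.08,0,0,0,0,-0.62]]

```text
time: 9.8
tcp_pos: [0.5363, 0.1392, 0.1014]
tool_rot: [-0.002, -3.134, 0.005]
ft_force: [-21.7, -5.7, 17.9]
finger_gap: 0.197
finger_force: 37.6
```

send_rows:
  rows:
    - [[-0.07,0.07,0,0,0,0,-0.62],[-0.07,0.07,0,0,0,0,-0.62],[-0.08,0.06,0,0,0,0,-0.62],[-0.09,0.04,0,0,0,0,-0.62],[-0.09,0.03,0,0,0,0,-0.62]]

```text
time: 10.3
tcp_pos: [0.5572, 0.1537, 0.1015]
tool_rot: [-0.001, -3.136, 0.003]
ft_force: [-17.2, -3.7, 13.4]
finger_gap: 0.193
finger_force: 37.1
```

send_rows:
  rows:
    - [[-0.1,0.02,0,0,0,0,-0.62],[-0.1,0.01,0,0,0,0,-0.62],[-0.1,0,0,0,0,0,-0.62],[-0.1,-0.01,0,0,0,0,-0.62],[-0.1,-0.02,0,0,0,0,-0.62]]

```text
time: 10.8
tcp_pos: [0.5852, 0.1546, 0.1017]
tool_rot: [0.0, 3.141, -0.001]
ft_force: [-2.0, -0.1, 2.8]
finger_gap: 0.193
finger_force: 36.0
```

The drag has fallen from 17 N to 2 N after about one turn. I'll confirm with a small, slow forward move.

send_rows:
  rows:
    - [[-0.05,-0.02,0,0,0,0,-0.62],[-0.05,-0.02,0,0,0,0,-0.62],[-0.04,-0.02,0,0,0,0,-0.62]]

```text
time: 11.1
tcp_pos: [0.592, 0.1522, 0.1017]
tool_rot: [-0.0, 3.141, 0.0]
ft_force: [-1.3, 0.1, 4.7]
finger_gap: 0.199
finger_force: 36.2
```

send_rows:
  rows:
    - [[0,0,0,0,0,0,-0.62],[0,0,0,0,0,0,-0.62]]

```text
time: 11.3
tcp_pos: [0.5918, 0.1523, 0.1017]
tool_rot: [-0.0, 3.141, 0.0]
ft_force: [-0.1, -0.2, 5.4]
finger_gap: 0.195
finger_force: 36.2
```

Drag is gone. Now release, rise and move over the cartridge.

send_rows:
  rows:
    - [[0,0,0,0,0,0,-0.3],[0,0,0,0,0,0,-0.1],[0,0,0,0,0,0,-0.1],[0,0,-0.2,0,0,0,-0.1],[0,0,-0.4,0,0,0,-0.1],[0,0,-0.4,0,0,0,0],[0,0,-0.4,0,0,0,0.2],[0,0,-0.2,0,0,0,0.2],[0.1,-0.4,0,0,0,0,0.2],[0.1,-0.5,0,0,0,0,0.2]]

```text
time: 12.3
tcp_pos: [0.5809, 0.1073, 0.1811]
tool_rot: [0.004, -3.141, -0.0]
ft_force: [-0.0, -1.6, -0.9]
finger_gap: 0.603
finger_force: 0.0
```

send_rows:
  rows:
    - [[0.1,-0.5,0,0,0,0,0.2],[0.1,-0.5,0,0,0,0,0.2],[0.1,-0.5,0,0,0,0,0.2],[0.1,-0.5,0,0,0,0,0.2],[0.1,-0.5,0,0,0,0,0.2],[0.08,-0.42,0,0,0,0,0.2],[0,0,0,0,0,0,0.2],[0,0,0,0,0,0,0.2]]

```text
time: 13.1
tcp_pos: [0.5519, -0.0392, 0.1809]
tool_rot: [-0.001, -3.141, -0.0]
ft_force: [0.5, 0.1, 0.1]
finger_gap: 0.597
finger_force: 0.0
```

Run:
```python
from h import *
t=snap("top","t2");s=snap("side","s2");st=state();print(st["tcp_pos"],st["tool_rot"],st["ft_force"])
a=cv2.resize(t["pixels"][120:200,220:320],(400,320),interpolation=cv2.INTER_CUBIC)
b=cv2.resize(s["pixels"][180:280,220:345],(400,320),interpolation=cv2.INTER_CUBIC)
cv2.imwrite("pics/c4.png",cv2.convertScaleAbs(np.hstack([a,b])[:,:,::-1],alpha=1.5))
```

```text
[ 0.55230932 -0.03782709  0.18095396] [ 2.29921519e-03 -3.14108216e+00 -7.21716768e-04] [-0.31469376  0.2532431  -0.14420222]
```

View pics/c4.png

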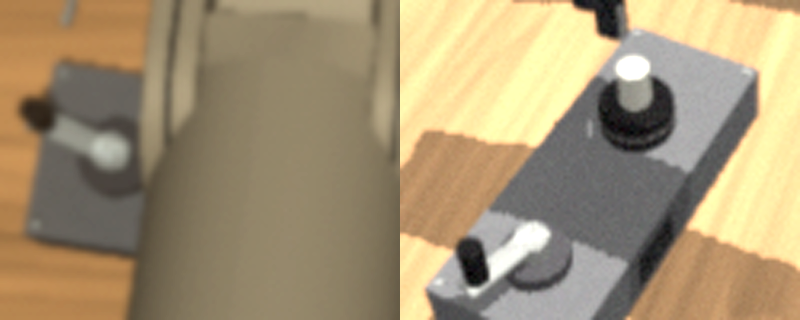

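The crop shows the crank parked near its start angle with the knob at crop (472,258). The cartridge grip is upright at crop (632,85), just below the fingertips at (608,18). Next I descend over the grip, close and feel.

send_rows:
  rows:
    - [[0,-0.02,0.3,0,0,0,0.2],[0,0,0.35,0,0,0,0.2],[0,0,0.35,0,0,0,0.2],[0,0,0.35,0,0,0,0.2],[0,0,0.25,0,0,0,0.2],[0,0,0.06,0,0,0,0.2],[0,0,0,0,0,0,0]]

```text
time: 13.9
tcp_pos: [0.5524, -0.0393, 0.0981]
tool_rot: [0.002, -3.141, -0.0]
ft_force: [-0.5, 0.2, -0.1]
finger_gap: 0.508
finger_force: 0.0
```

send_rows:
  rows:
    - [[0,0,0,0,0,0,-0.2],[0,0,0,0,0,0,-0.3],[0,0,0,0,0,0,-0.35],[0,0,0,0,0,0,-0.38]]

```text
time: 14.3
tcp_pos: [0.5528, -0.0392, 0.0988]
tool_rot: [-0.001, 3.141, 0.001]
ft_force: [0.1, 2.6, 2.6]
finger_gap: 0.309
finger_force: 1.4
```

send_rows:
  rows:
    - [[0,0,0,0,0,0,-0.41],[0,0,0,0,0,0,-0.44],[0,0,0,0,0,0,-0.46],[0,0,0,0,0,0,-0.46]]

```text
time: 14.7
tcp_pos: [0.5529, -0.0392, 0.0989]
tool_rot: [-0.001, 3.141, 0.001]
ft_force: [-1.3, 2.9, 6.3]
finger_gap: 0.285
finger_force: 58.4
```

send_rows:
  rows:
    - [[0,0,-0.04,0,0,0,-0.46],[0,0,-0.04,0,0,0,-0.46],[0,0,-0.04,0,0,0,-0.46],[0,0,0,0,0,0,-0.46]]

```text
time: 15.1
tcp_pos: [0.5524, -0.04, 0.1044]
tool_rot: [0.0, -3.142, 0.0]
ft_force: [0.5, 0.1, -2.5]
finger_gap: 0.286
finger_force: 58.9
```

Raised about 5.5 mm with only the cartridge's weight on the wrist. I keep going slowly past the 6 mm lock limit.

send_rows:
  rows:
    - [[0,0,-0.04,0,0,0,-0.46],[0,0,-0.04,0,0,0,-0.46],[0,0,0,0,0,0,-0.46]]

```text
time: 15.4
tcp_pos: [0.5526, -0.0397, 0.1086]
tool_rot: [-0.001, 3.141, 0.0]
ft_force: [0.1, 0.5, -1.9]
finger_gap: 0.283
finger_force: 58.9
```

send_rows:
  rows:
    - [[0,0,-0.1,0,0,0,-0.46],[0,0,-0.2,0,0,0,-0.46],[0,0,-0.3,0,0,0,-0.46],[0,0,-0.3,0,0,0,-0.46],[0,0,-0.3,0,0,0,-0.46],[0,0,-0.2,0,0,0,-0.46],[0,0,-0.14,0,0,0,-0.46],[0.02,-0.15,0,0,0,0,-0.46],[0.04,-0.3,0,0,0,0,-0.46],[0.04,-0.4,0,0,0,0,-0.46]]

```text
time: 16.4
tcp_pos: [0.5468, -0.0831, 0.1845]
tool_rot: [0.002, -3.14, 0.0]
ft_force: [0.1, -0.8, -2.5]
finger_gap: 0.283
finger_force: 59.0
```

send_rows:
  rows:
    - [[0.06,-0.5,0,0,0,0,-0.46],[0.06,-0.5,0,0,0,0,-0.46],[0.06,-0.5,0,0,0,0,-0.46],[0.06,-0.5,0,0,0,0,-0.46],[0.06,-0.5,0,0,0,0,-0.46],[0.06,-0.5,0,0,0,0,-0.46],[0.06,-0.5,0,0,0,0,-0.46],[0.06,-0.5,0,0,0,0,-0.46],[0.04,-0.4,0,0,0,0,-0.46],[0.02,-0.2,0,0,0,0,-0.46]]

```text
time: 17.4
tcp_pos: [0.5186, -0.3155, 0.1845]
tool_rot: [-0.005, -3.14, 0.001]
ft_force: [-0.8, 0.8, -1.9]
finger_gap: 0.282
finger_force: 59.1
```

send_rows:
  rows:
    - [[0,0,0,0,0,0,-0.46],[0,0,0,0,0,0,-0.46],[0,0,0,0,0,0,-0.46]]

```text
time: 17.7
tcp_pos: [0.521, -0.3108, 0.1851]
tool_rot: [0.003, -3.142, -0.001]
ft_force: [-0.2, -0.5, -2.7]
finger_gap: 0.28
finger_force: 59.1
```

Run:
```python
from h import *
t=snap("top","t3");s=snap("side","s3");st=state();print(st["tcp_pos"],st["tool_rot"],st["ft_force"])
a=cv2.resize(t["pixels"][150:250,360:460],(360,360),interpolation=cv2.INTER_CUBIC)
b=cv2.resize(s["pixels"][90:190,300:420],(432,360),interpolation=cv2.INTER_CUBIC)
cv2.imwrite("pics/c5.png",cv2.convertScaleAbs(np.hstack([a,b])[:,:,::-1],alpha=1.5))
```

```text
[ 0.5210272  -0.31103939  0.18524613] [-3.27095544e-03  3.14143595e+00  9.13561462e-04] [-0.6206845  -0.13281172 -3.07950031]
```

View pics/c5.png

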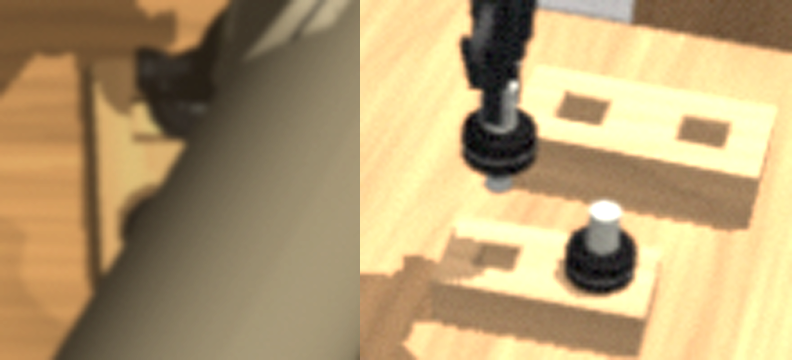

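The crop shows the cartridge hanging upright at crop (500,140), over the rack's free hole at (496,256), with the spare at (600,250) untouched. I lower it.

send_rows:
  rows:
    - [[0,-0.02,0.15,0,0,0,-0.46],[0,0,0.3,0,0,0,-0.46],[0,0,0.3,0,0,0,-0.46],[0,0,0.2,0,0,0,-0.46],[0,0,0.15,0,0,0,-0.46],[0,0,0.1,0,0,0,-0.46],[0,0,0,0,0,0,-0.46]]

```text
time: 18.5
tcp_pos: [0.5203, -0.313, 0.1245]
tool_rot: [0.001, -3.141, -0.001]
ft_force: [0.1, -0.1, -2.1]
finger_gap: 0.288
finger_force: 59.1
```

Run:
```python
from h import *
s=snap("side","s4");st=state();print(st["tcp_pos"],st["ft_force"])
b=cv2.resize(s["pixels"][120:190,310:400],(720,560),interpolation=cv2.INTER_CUBIC)
cv2.imwrite("pics/c6.png",cv2.convertScaleAbs(b[:,:,::-1],alpha=1.6))
```

```text
[ 0.52061337 -0.31320568  0.12518482] [ 0.14647849 -0.87779188 -3.6262236 ]
```

View pics/c6.png

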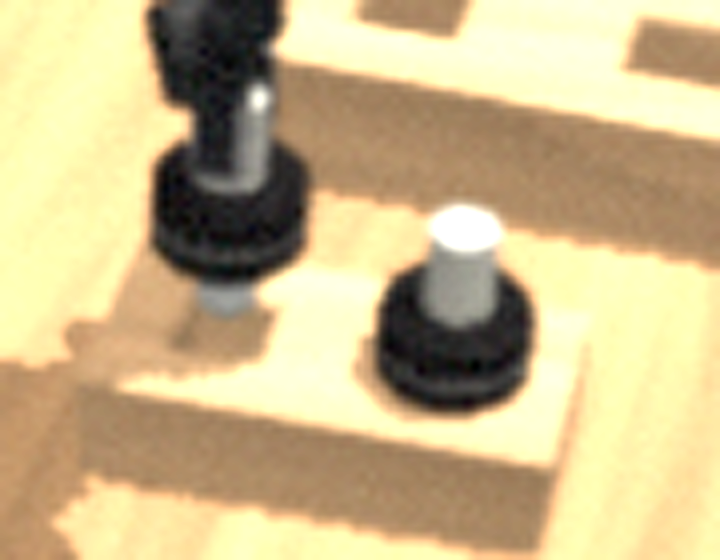

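The stem's foot at crop (225,300) is right above the hole at (225,330). I lower slowly and watch the force.

send_rows:
  rows:
    - [[0,0.02,0.08,0,0,0,-0.46],[0,0,0.08,0,0,0,-0.46],[0,0,0.08,0,0,0,-0.46],[0,0,0.08,0,0,0,-0.46],[0,0,0,0,0,0,-0.46]]

```text
time: 19.05
tcp_pos: [0.5203, -0.312, 0.1085]
tool_rot: [0.001, -3.141, -0.001]
ft_force: [-0.0, -0.1, -2.3]
finger_gap: 0.289
finger_force: 59.1
```

Inside the hole by 5 mm without contact.

send_rows:
  rows:
    - [[0,0,0.08,0,0,0,-0.46],[0,0,0.08,0,0,0,-0.46],[0,0,0.08,0,0,0,-0.46],[0,0,0.08,0,0,0,-0.46],[0,0,0.06,0,0,0,-0.46],[0,0,0,0,0,0,-0.46]]

```text
time: 19.65
tcp_pos: [0.5203, -0.312, 0.0897]
tool_rot: [0.001, -3.141, -0.001]
ft_force: [0.3, 0.5, -2.3]
finger_gap: 0.287
finger_force: 59.1
```

send_rows:
  rows:
    - [[0,0,0.03,0,0,0,-0.46],[0,0,0.03,0,0,0,-0.46],[0,0,0.02,0,0,0,-0.46],[0,0,0,0,0,0,-0.46],[0,0,0,0,0,0,-0.46]]

```text
time: 20.15
tcp_pos: [0.5206, -0.3122, 0.0863]
tool_rot: [-0.001, 3.142, 0.0]
ft_force: [-0.4, -0.1, -2.8]
finger_gap: 0.284
finger_force: 59.1
```

send_rows:
  rows:
    - [[0,0,0.02,0,0,0,-0.46],[0,0,0.02,0,0,0,-0.46],[0,0,0,0,0,0,-0.46]]

```text
time: 20.45
tcp_pos: [0.5205, -0.3121, 0.0841]
tool_rot: [0.001, -3.141, -0.0]
ft_force: [-0.3, 0.1, -2.5]
finger_gap: 0.285
finger_force: 59.1
```

send_rows:
  rows:
    - [[0,0,0.02,0,0,0,-0.46],[0,0,0.01,0,0,0,-0.46],[0,0,0,0,0,0,-0.46],[0,0,0,0,0,0,-0.46]]

```text
time: 20.85
tcp_pos: [0.5208, -0.3122, 0.084]
tool_rot: [-0.001, 3.141, 0.001]
ft_force: [-4.4, 3.2, 9.2]
finger_gap: 0.283
finger_force: 60.3
```

Contact came at 0.084, as expected for home, with a gentle upward push of about 9 N. I release slowly and rise.

send_rows:
  rows:
    - [[0,0,-0.02,0,0,0,-0.44],[0,0,0,0,0,0,-0.4],[0,0,0,0,0,0,-0.35],[0,0,0,0,0,0,-0.25],[0,0,0,0,0,0,-0.1],[0,0,0,0,0,0,0.1],[0,0,0,0,0,0,0.1],[0,0,0,0,0,0,0.1]]

```text
time: 21.65
tcp_pos: [0.5206, -0.3122, 0.0838]
tool_rot: [-0.001, 3.142, 0.0]
ft_force: [-0.4, -0.6, 0.1]
finger_gap: 0.551
finger_force: 0.0
```

send_rows:
  rows:
    - [[0,0,-0.1,0,0,0,0.1],[0,0,-0.2,0,0,0,0.1],[0,0,-0.4,0,0,0,0.1],[0,0,-0.5,0,0,0,0.1],[0,0,-0.5,0,0,0,0.1],[0,0,-0.5,0,0,0,0.1],[0,0,-0.4,0,0,0,0.1],[0,0,0,0,0,0,0.1],[0,0,0,0,0,0,0.1]]

```text
time: 22.55
tcp_pos: [0.5207, -0.3122, 0.2143]
tool_rot: [-0.001, 3.141, -0.0]
ft_force: [-0.2, -0.6, 0.8]
finger_gap: 0.548
finger_force: 0.0
```

Run:
```python
from h import *
s=snap("side","s5");st=state();print(st["tcp_pos"],st["ft_force"])
b=cv2.resize(s["pixels"][110:300,220:420],(600,570),interpolation=cv2.INTER_CUBIC)
cv2.imwrite("pics/c7.png",cv2.convertScaleAbs(b[:,:,::-1],alpha=1.5))
```

```text
[ 0.52036738 -0.31199515  0.21348307] [ 0.25678985  0.42910026 -0.90550532]
```

View pics/c7.png

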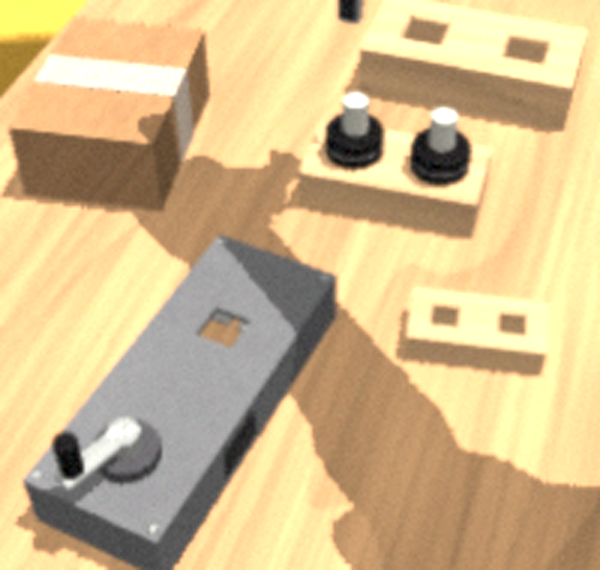

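The cartridge stands upright and home at crop (354,130), level with the spare at (440,145). The seat at (222,325) is empty and the gripper is clear.

```bash
python3 -c "
from cell import job_done
print(job_done())"
```

```text
the job is handed in; nothing more can be done
None
```

I turned the crank clockwise about one turn until its drag fell from about 17 N to under 2 N, lifted the cartridge out freely, set it upright and home in the middle rack's free hole, and handed the job in at about 23 s.

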